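Line up the pharmacy vials by size in the vial rack

ROBOT

A 6-joint arm with a two-finger parallel gripper is mounted at the origin on the work surface. World frame = base frame: x ahead of the robot, y to its left, z up, the work surface at z = 0. Lengths are in m, angles in rad, forces in N, time in s.
With the tool pointing down it reaches from about 0.25 to 0.85 m from the base axis. Payload 12.5 kg.
Tool frame: the origin (TCP) lies between the finger pads; the fingertips stand 8 mm ahead of it and the grasp point (between the pads) lies 11 mm behind it; z points along the fingers, y is the line along which they close (so a half turn about z gives the same grasp; the last joint's range is limited). The gripper opens to 93 mm and grips with 3 to 60 N. Pads are 15 mm wide; open, the fingers measure 128 mm over their backs; the gripper's body (75 mm by 188 mm) begins 65 mm behind the grasp point.
Start: joints at [-1.233, 0.351, 1.652, -0, 1.139, -0.085], TCP at [0.226, -0.502, 0.227] pointing down, gripper open.
Joint ranges: [-2.75, 2.75], [-0.79, 2.1], [0.01, 2.65], [-1.57, 4.71], [0.07, 3.14], [-2.87, 2.87]. Speed limits (rad/s): [2.22, 2.22, 2.79, 3.14, 3.14, 3.14].

INTERFACE

Orientations are given as a unit quaternion [x, y, z, w].
In Python, from bench import telemetry, eyes, env, nets gives the robot as it stands.
- The arm moves only by the tool jog_arm, never from a script. Its argument "series" is a list of rows, each a list of 7 numbers: the shift along the world's x, y, z in m, then the turn, a rotation vector about the world's x, y, z in rad, then the closure, from -1 (fully open) to 1 (shut). In form: [[tx, ty, tz, wx, wy, wz, fingers], ...]. A call has 1 to 5 rows; each row is the pose to reach, as a shift and turn from the pose commanded when the call began; what a row does not reach only later rows make up. A row lasts 1/10 s, in which the tool goes at most 50 mm and 8.59 degrees, less where a joint would pass 70% of its speed; a pose out of reach is approached as far as the arm can. A call with a gripper value outside its range is refused whole. The fingers move at their own pace and stop on an object; "force" is the grip in N (left out, the last holds). Time passes only in rows, so rows that repeat a pose let the fingers close. It gives the time, the measured TCP pose, the force, the opening and the grip force at its end, in the units of the state.
- telemetry.observe(): the state, without advancing time (a new reading comes with each control period).
- eyes.get_image(name): name is "scene" or "top" or "wrist"; returns (picture, depth): 384x512x3 uint8, red, green, blue; 384x512 float32, m along the optical axis (not along the pixel's ray), 0 where there is no reading.
- eyes.camera_info(name): a dict with "fx", "fy", "cx", "cy" (pixels), "rvec" (rotation vector, rad) and "tvec" (3), from world to camera coordinates, as OpenCV has them. Camera axes: x right, y down, z forward; pixel columns grow to the right and rows downward; lengths in m; the calibration is good to about 2 mm. A picture is of the moment at which its call begins: read the wrist's pose just before it. camera_info takes no time and is no camera call; for the wrist camera it gives the pose at the moment of the call.
- env.job_done(): hands the job in; it is judged then, once.
Trained networks look in the newest picture that a camera, given by its name, has taken for a name from the list of things; names that differ only in an ending like _2 or _b are one class to them, and where a whole thing is asked for, a point or a joint stands for the part that bears it (a point fixed in the world has none). Each returns a list of dicts, best first, with "confidence" (0 to 1); they miss things now and then, are a little off and sometimes report something else, mostly with a low value. They report only what shows in the picture. A call takes as long as a camera call. They do not tell look-alikes from the thing itself.
- nets.search_frame(camera, thing): "point" ([column, row] in pixels, amid what is visible of it).
The state is a dict: "t": time; "joint_positions": joint angles; "dq": joint speeds; "joint_efforts": joint torques, N m; "tcp_pos": TCP position; "tool_rot": TCP orientation; "ft_force": force on the tool from outside, world axes, zero at the start; "wrist_torque": the same for the moment, N m; "width": opening from 0.0 (shut) to 1.0 (fully open); "gripper_force": force on a finger pad.
Only numpy, scipy, OpenCV 4.12 (cv2) and the standard library are available. Lean on these libraries where they do the work, as an engineer would, in place of code of your own. Each camera call takes 0.05 s, during which the arm holds its last target. There are 200 camera calls.

TASK

The vial rack at this pharmacy filling counter shows one capped vial of every size, in order, so that the technician can reach for the right one: the largest and the smallest already stand in its two end lanes. Stand the four other amber vials upright in the four empty lanes between them, each in the middle of the round pad of its own lane, so that the row steps down in size from the largest vial to the smallest. Do not tip any vial over, and leave the two end vials where they stand.

Things in the scene. Friction and masses are not known exactly. Their poses are not given: they have to be found in the camera images.
- vial_l: Capped amber pharmacy vial, the largest of the four to be placed: a round straight-sided body 50 mm across with a white ribbed cap 54 mm across and 16 mm high on top; 109 mm tall in all. Stands upright and loose on the counter. Origin: centre of its underside; z along its axis, up. Rigid and light (under 60 g), to be gripped by the cap or the body.
- vial_ml: Capped amber pharmacy vial, the second largest of the four to be placed: a round straight-sided body 44 mm across with a white ribbed cap 48 mm across and 16 mm high on top; 94 mm tall in all. Stands upright and loose on the counter. Origin: centre of its underside; z along its axis, up. Rigid and light (under 60 g), to be gripped by the cap or the body.
- vial_ms: Capped amber pharmacy vial, the third largest of the four to be placed: a round straight-sided body 38 mm across with a white ribbed cap 42 mm across and 16 mm high on top; 79 mm tall in all. Stands upright and loose on the counter. Origin: centre of its underside; z along its axis, up. Rigid and light (under 60 g), to be gripped by the cap or the body.
- vial_s: Capped amber pharmacy vial, the smallest of the four to be placed: a round straight-sided body 32 mm across with a white ribbed cap 36 mm across and 16 mm high on top; 64 mm tall in all. Stands upright and loose on the counter. Origin: centre of its underside; z along its axis, up. Rigid and light (under 60 g), to be gripped by the cap or the body.
- vial_xl: The largest vial, same kind: body 56 mm across, cap 60 mm, 124 mm tall in all. Stands loose in one of the two end lanes of the rack (either end) and stays there. Origin: centre of its underside.
- vial_xs: The smallest vial, same kind: body 26 mm across, cap 30 mm, 50 mm tall in all. Stands loose in the other end lane of the rack and stays there. Origin: centre of its underside.
- lane_1: The first (leftmost as seen from the robot) of the four empty lanes of the fixed rack (six lanes in a row, 74 mm apart). White floor 110 mm deep (x, away from the robot) by 74 wide (y, along the row, to the left), 16 mm above the counter. Flush dark round pad, 58 mm, at its middle. Clear dividers 3 mm thick rise 18 mm; front lip 8 mm, back 12 mm. Origin: middle of the pad, on the floor.
- lane_2: The second of the four empty lanes of the fixed rack (six lanes in a row, 74 mm apart). White floor 110 mm deep (x, away from the robot) by 74 wide (y, along the row, to the left), 16 mm above the counter. Flush dark round pad, 58 mm, at its middle. Clear dividers 3 mm thick rise 18 mm; front lip 8 mm, back 12 mm. Origin: middle of the pad, on the floor.
- lane_3: The third of the four empty lanes of the fixed rack (six lanes in a row, 74 mm apart). White floor 110 mm deep (x, away from the robot) by 74 wide (y, along the row, to the left), 16 mm above the counter. Flush dark round pad, 58 mm, at its middle. Clear dividers 3 mm thick rise 18 mm; front lip 8 mm, back 12 mm. Origin: middle of the pad, on the floor.
- lane_4: The fourth (rightmost) of the four empty lanes of the fixed rack (six lanes in a row, 74 mm apart). White floor 110 mm deep (x, away from the robot) by 74 wide (y, along the row, to the left), 16 mm above the counter. Flush dark round pad, 58 mm, at its middle. Clear dividers 3 mm thick rise 18 mm; front lip 8 mm, back 12 mm. Origin: middle of the pad, on the floor.
Mind the look-alikes: they are no part of the job. Leave any pink look-alike of the vial_ms alone.

How it is judged:
By the outcome, as a careful person would: the job done as asked, in the order asked, and still so for the second after the job is handed in, with the robot touching nothing.
It also fails if it takes over 109 s, if anything falls off the work surface, if the arm or the gripper's body presses on something with over 40 N, if the wrist force passes 120 N, or if a joint passes its speed limit or range.

## Working session

There is one attempt and no reset: what is moved stays moved. The work goes in short steps, Python scripts to look and compute and a tool call to move; the robot and the scene stay as the last step left them, time stands still between calls to the robot, and variables do not carry over. Pictures are saved under pics/ and viewed, at most 14 in all, crops included, and the job is handed in when it is done.

Besides the shell and the picture viewer there is one more tool, called after "Emit:" as name(argument=value, ...), one argument or row to a line, values as JSON. jog_arm: Moves the arm, as the interface text tells. Its arguments: {"type":"object","properties":{"series":{"type":"array","items":{"type":"array","items":{"type":"number"}}},"force":{"type":"number"}},"required":["series"]}

```bash
mkdir -p pics; ls
python3 - <<'E'
from bench import telemetry, eyes
import cv2,numpy as np
s=telemetry.observe();print(s)
for n in("scene","top"):
    im,d=eyes.get_image(n);cv2.imwrite(f"pics/{n}0.png",im[:,:,::-1]);np.savez(f"{n}0.npz",im=im,d=d)
    print(n,eyes.camera_info(n))
E
```

```text
pics
{'t': 0.0, 'joint_positions': array([-1.23261105e+00,  3.51255485e-01,  1.65243501e+00, -1.10076499e-05,
        1.13910981e+00, -8.45934649e-02]), 'dq': array([ 1.06166008e-03, -1.90982722e-05, -1.12488634e-03,  1.26082693e-03,
        3.32671580e-04, -1.41107966e-03]), 'joint_efforts': array([ 7.72400454e-04, -4.97316384e+01, -2.85252678e+01,  6.99176383e-02,
        2.57126964e-02, -8.43110388e-05]), 'tcp_pos': array([ 0.22557214, -0.50123636,  0.22608674]), 'tool_rot': array([ 9.77739680e-01,  2.09820764e-01, -8.13153777e-05, -5.98348952e-04]), 'ft_force': array([-0.77678484, -0.75124391, -0.04939749]), 'wrist_torque': array([ 0.04179988, -0.01785225,  0.02458059]), 'gripper_force': 0.0, 'width': 1.000600725852283}
scene {'fx': 380.7496042151534, 'fy': 380.7496042151534, 'cx': 251.80876501187674, 'cy': 197.90737981929976, 'rvec': array([ 1.03794717,  2.59554777, -0.80533434]), 'tvec': array([ 0.37863574, -0.26276291,  1.23436675])}
top {'fx': 391.885296895252, 'fy': 391.885296895252, 'cx': 245.49447551745214, 'cy': 188.70206516152405, 'rvec': array([ 2.16028584, -2.12003932,  0.19545193]), 'tvec': array([-0.01466829,  0.53052577,  1.114166  ])}
```

View pics/top0.png

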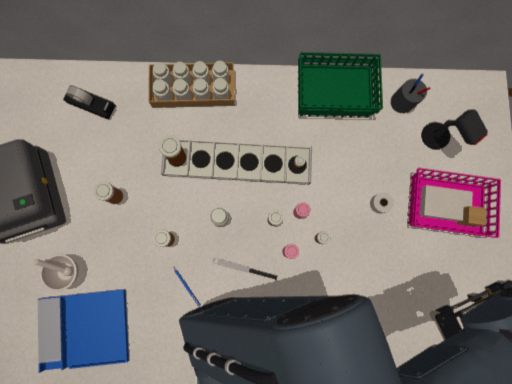

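View pics/scene0.png

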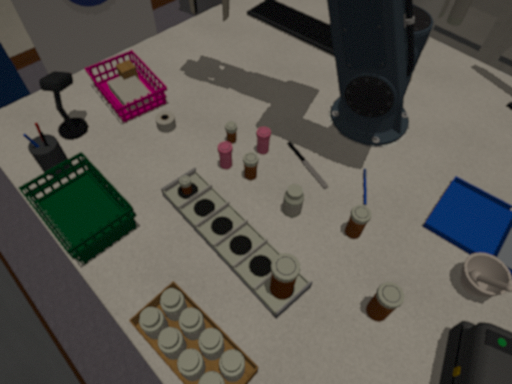

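The top view shows the rack with XL in its left lane (173,152) and XS in its right lane (298,163). The empty pads sit at columns 201–273, around row 160. Amber candidates (top px): (108,192), (165,239), (275,218), (322,238). The distractors are the white/grey vial (220,217) and the pink ones (302,211) and (291,252). I'll measure the positions and heights, and enlarge a crop to confirm which is which.

```bash
cat > h.py <<'E'
import numpy as np,cv2
from bench import eyes
def cam(n):
    c=eyes.camera_info(n);R=cv2.Rodrigues(c["rvec"])[0];return c,R,np.array(c["tvec"])
def cloud(n,d):
    c,R,t=cam(n);v,u=np.mgrid[:d.shape[0],:d.shape[1]]
    P=np.stack([(u-c["cx"])/c["fx"]*d,(v-c["cy"])/c["fy"]*d,d],-1)
    W=(P-t)@R; W[d==0]=np.nan; return W
def top_circle(W,c,r=.045):
    """top plane height and centre of the cap near xy c"""
    m=np.hypot(W[...,0]-c[0],W[...,1]-c[1])<r
    z=np.nanpercentile(W[m][:,2],97); m&=W[...,2]>z-.008
    p=W[m][:,:2].astype(np.float32); (x,y),rr=cv2.minEnclosingCircle(p)
    return x,y,p.mean(0),np.median(W[m][:,2]),2*rr,m.sum()
E
python3 - <<'E'
from h import *
D={n:np.load(n+"0.npz") for n in("top","scene")}
W={n:cloud(n,D[n]["d"]) for n in D}
px={"top":dict(xl=(171,147),l=(105,189),ml=(163,238),ms=(275,217),s=(322,237),xs=(298,160),white=(219,215)),
"scene":dict(xl=(285,263),l=(388,293),ml=(359,214),ms=(250,158),s=(231,127),xs=(186,179),white=(293,190))}
for n in px:
  for k,(u,v) in px[n].items():
    w=W[n][v,u];x,y,m,z,dia,N=top_circle(W[n],w)
    print(n,k,"px",w.round(3),"circ",round(x,4),round(y,4),"mean",m.round(4),"z",round(float(z),4),"dia",round(dia,4),N)
  im=D[n]["im"].astype(int);dark=(im.max(-1)<60)
  pads=dict(top=[(201,159),(225,160),(249,162),(273,163)],scene=[(260,265),(241,245),(222,226),(205,207)])[n]
  _,lab,st,cen=cv2.connectedComponentsWithStats(dark.astype(np.uint8))
  for u,v in pads:
    m=lab==lab[v,u];q=W[n][m];print(n,"pad",(u,v),np.nanmean(q,0).round(4),(np.nanmax(q,0)-np.nanmin(q,0)).round(3),m.sum())
a=cv2.resize(D["scene"]["im"][100:340,150:420,::-1],None,fx=2.4,fy=2.4,interpolation=cv2.INTER_CUBIC)
cv2.imwrite("pics/crop1.png",a)
E
```

```text
top xl px [0.627 0.204 0.139] circ 0.632 0.208 mean [0.6315 0.2078] z 0.1404 dia 0.0604 359
top l px [0.511 0.387 0.107] circ 0.5081 0.3924 mean [0.5079 0.3914] z 0.109 dia 0.055 297
top ml px [0.38  0.221 0.095] circ 0.3809 0.2269 mean [0.381  0.2266] z 0.0944 dia 0.0489 236
top ms px [ 0.445 -0.089  0.08 ] circ 0.4446 -0.09 mean [ 0.4451 -0.0904] z 0.08 dia 0.0426 169
top s px [ 0.392 -0.225  0.066] circ 0.3926 -0.2296 mean [ 0.3922 -0.2292] z 0.0646 dia 0.0362 128
top xs px [ 0.616 -0.158  0.065] circ 0.6153 -0.1626 mean [ 0.6152 -0.162 ] z 0.0664 dia 0.0293 81
top white px [0.447 0.069 0.087] circ 0.4462 0.071 mean [0.446  0.0707] z 0.0923 dia 0.0397 155
top pad (201, 159) [0.6259 0.1341 0.0172] [0.049 0.052 0.015] 224
top pad (225, 160) [0.623  0.0601 0.0169] [0.051 0.049 0.01 ] 226
top pad (249, 162) [ 0.62   -0.0139  0.0173] [0.049 0.049 0.015] 225
top pad (273, 163) [ 0.6169 -0.0875  0.0169] [0.052 0.05  0.013] 228
scene xl px [0.627 0.204 0.138] circ 0.6311 0.2081 mean [0.6325 0.2091] z 0.14 dia 0.0605 624
scene l px [0.51  0.389 0.108] circ 0.507 0.3929 mean [0.5089 0.3926] z 0.1088 dia 0.0556 534
scene ml px [0.388 0.227 0.094] circ 0.3812 0.2254 mean [0.3825 0.227 ] z 0.0939 dia 0.0503 279
scene ms px [ 0.448 -0.088  0.08 ] circ 0.4446 -0.0892 mean [ 0.447  -0.0888] z 0.0789 dia 0.0442 159
scene s px [ 0.399 -0.22   0.066] circ 0.3925 -0.231 mean [ 0.3938 -0.2286] z 0.0636 dia 0.0387 100
scene xs px [ 0.612 -0.16   0.065] circ 0.6159 -0.1611 mean [ 0.6174 -0.1606] z 0.0656 dia 0.0324 95
scene white px [0.451 0.07  0.093] circ 0.4463 0.0712 mean [0.4472 0.0718] z 0.0913 dia 0.042 180
scene pad (260, 265) [0.6268 0.1351 0.0162] [0.052 0.053 0.009] 359
scene pad (241, 245) [0.6236 0.061  0.0162] [0.053 0.052 0.008] 328
scene pad (222, 226) [ 0.6203 -0.013   0.0164] [0.054 0.052 0.008] 288
scene pad (205, 207) [ 0.6178 -0.0877  0.0162] [0.054 0.05  0.008] 261
```

View pics/crop1.png

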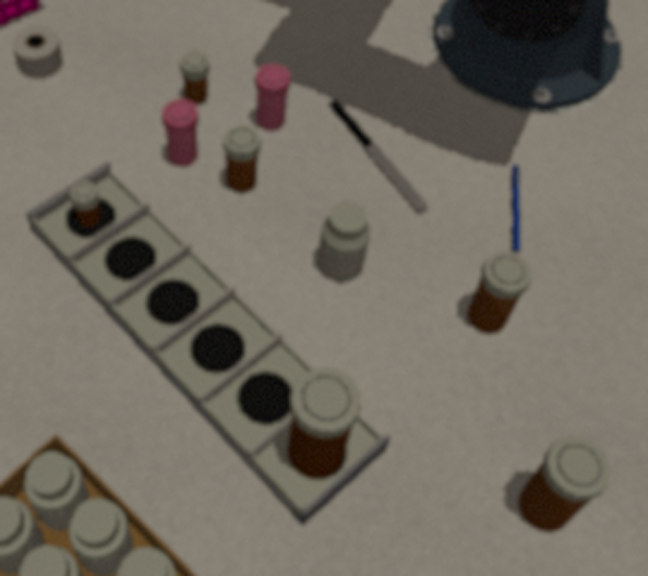

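The crop confirms it. In this view the four amber vials are l (575,480), ml (500,290), ms (240,158) and s (194,78). The grey vial (343,240) and both pink vials aren't part of the job. Heights (109/94/79/64 mm) and diameters match the text in both views. XL is on the left, so lanes 1 to 4 take l, ml, ms and s. I'll grip across x so the fingers clear the neighbouring lanes, and start with s.

Emit:
jog_arm(
  series=[
    [0.021, 0.034, 0, 0, 0, 0.14, -1],
    [0.042, 0.068, -0.01, 0, 0, 0.28, -1],
    [0.063, 0.102, -0.02, 0, 0, 0.42, -1],
    [0.084, 0.136, -0.03, 0, 0, 0.56, -1],
    [0.105, 0.17, -0.04, 0, 0, 0.7, -1],
  ],
  force=12,
)

```text
t: 0.6
tcp_pos: [0.3312, -0.33, 0.1862]
tool_rot: [0.845, 0.535, 0.0, -0.0]
ft_force: [0.6, -0.5, -0.2]
width: 1.001
gripper_force: 0.0
```

Emit:
jog_arm(
  series=[
    [0.021, 0.034, -0.01, 0, 0, 0.14, -1],
    [0.042, 0.068, -0.02, 0, 0, 0.28, -1],
    [0.062, 0.101, -0.03, 0, 0, 0.41, -1],
    [0.062, 0.101, -0.04, 0, 0, 0.41, -1],
    [0.062, 0.101, -0.04, 0, 0, 0.41, -1],
  ],
)

```text
t: 1.1
tcp_pos: [0.3923, -0.2298, 0.1455]
tool_rot: [0.72, 0.694, -0.0, -0.001]
ft_force: [0.0, -0.5, 0.6]
width: 0.998
gripper_force: 0.0
```

Emit:
jog_arm(
  series=[
    [0, 0, -0.03, 0, 0, 0, -1],
    [0, 0, -0.06, 0, 0, 0, -1],
    [0, 0, -0.085, 0, 0, 0, -1],
    [0, 0, -0.1, 0, 0, 0, -1],
    [0, 0, -0.1, 0, 0, 0, -1],
  ],
)

```text
t: 1.6
tcp_pos: [0.3914, -0.2312, 0.0454]
tool_rot: [0.721, 0.692, -0.0, -0.001]
ft_force: [1.8, 0.2, 0.0]
width: 1.003
gripper_force: 0.0
```

Emit:
jog_arm(
  series=[
    [0, 0, 0, 0, 0, 0, 0.3],
    [0, 0, 0, 0, 0, 0, 1],
    [0, 0, 0, 0, 0, 0, 1],
    [0, 0, 0, 0, 0, 0, 1],
    [0, 0, 0, 0, 0, 0, 1],
  ],
  force=12,
)

```text
t: 2.1
tcp_pos: [0.3929, -0.2307, 0.047]
tool_rot: [0.72, 0.694, 0.0, 0.0]
ft_force: [-0.1, -0.3, 0.4]
width: 0.623
gripper_force: 0.0
```

Emit:
jog_arm(
  series=[
    [0, 0, 0, 0, 0, 0, 1],
    [0, 0, 0, 0, 0, 0, 1],
    [0, 0, 0, 0, 0, 0, 1],
    [0, 0, 0, 0, 0, 0, 1],
    [0, 0, 0, 0, 0, 0, 1],
  ],
)

```text
t: 2.6
tcp_pos: [0.3927, -0.2305, 0.0466]
tool_rot: [0.72, 0.694, 0.0, -0.0]
ft_force: [-0.2, 0.2, -0.2]
width: 0.381
gripper_force: 12.0
```

Emit:
jog_arm(
  series=[
    [0, 0, 0, 0, 0, 0, 1],
    [0, 0, 0.02, 0, 0, 0, 1],
    [0, 0, 0.05, 0, 0, 0, 1],
    [0, 0, 0.08, 0, 0, 0, 1],
    [0, 0, 0.1, 0, 0, 0, 1],
  ],
)

```text
t: 3.1
tcp_pos: [0.393, -0.2307, 0.1484]
tool_rot: [0.72, 0.694, 0.0, 0.001]
ft_force: [0.1, 0.5, -0.4]
width: 0.381
gripper_force: 12.0
```

Emit:
jog_arm(
  series=[
    [0.025, 0.016, 0.02, 0, 0, 0, 1],
    [0.06, 0.038, 0.02, 0, 0, 0, 1],
    [0.095, 0.06, 0.02, 0, 0, 0, 1],
    [0.13, 0.082, 0.02, 0, 0, 0, 1],
    [0.165, 0.104, 0.02, 0, 0, 0, 1],
  ],
)

```text
t: 3.6
tcp_pos: [0.5589, -0.1254, 0.1666]
tool_rot: [0.72, 0.694, -0.0, -0.0]
ft_force: [0.1, -0.7, 0.7]
width: 0.38
gripper_force: 12.0
```

Emit:
jog_arm(
  series=[
    [0.03, 0.02, 0, 0, 0, 0, 1],
    [0.05, 0.032, 0, 0, 0, 0, 1],
    [0.0597, 0.0384, 0, 0, 0, 0, 1],
    [0.0597, 0.0384, -0.02, 0, 0, 0, 1],
    [0.0597, 0.0384, -0.04, 0, 0, 0, 1],
  ],
)

```text
t: 4.1
tcp_pos: [0.6173, -0.0883, 0.1263]
tool_rot: [0.72, 0.694, 0.0, 0.0]
ft_force: [0.1, 0.1, -0.4]
width: 0.381
gripper_force: 12.0
```

Emit:
jog_arm(
  series=[
    [0, 0, -0.02, 0, 0, 0, 1],
    [0, 0, -0.04, 0, 0, 0, 1],
    [0, 0, -0.055, 0, 0, 0, 1],
    [0, 0, -0.055, 0, 0, 0, 1],
    [0, 0, -0.055, 0, 0, 0, 1],
  ],
)

```text
t: 4.6
tcp_pos: [0.6175, -0.0884, 0.0721]
tool_rot: [0.721, 0.693, 0.0, 0.0]
ft_force: [0.2, 0.1, -0.7]
width: 0.376
gripper_force: 12.0
```

Run:
```python
from h import *
from bench import telemetry
s=telemetry.observe();print(s["tcp_pos"],s["ft_force"])
out=[]
for n in("scene","wrist"):
    im,d=eyes.get_image(n);np.savez(n+"1.npz",im=im,d=d);out.append(im)
cv2.imwrite("pics/p1.png",cv2.resize(np.hstack(out)[:,:,::-1],(800,300)))
```

```text
[ 0.61745446 -0.0884073   0.07205963] [ 0.17238796  0.13823373 -0.74123986]
```

View pics/p1.png

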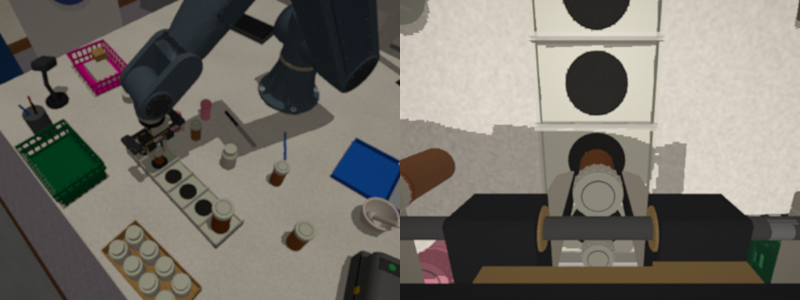

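The wrist view shows vial s in the grip at (597,190), upright over the lane 4 pad, with XS behind it at (597,258). The scene view agrees. I'll lower it and release.

Emit:
jog_arm(
  series=[
    [0, 0, -0.004, 0, 0, 0, 1],
    [0, 0, -0.008, 0, 0, 0, 1],
    [0, 0, -0.008, 0, 0, 0, 1],
    [0, 0, -0.008, 0, 0, 0, 0],
    [0, 0, -0.008, 0, 0, 0, -1],
  ],
)

```text
t: 5.2
tcp_pos: [0.6175, -0.0882, 0.0638]
tool_rot: [0.72, 0.694, 0.0, 0.0]
ft_force: [-0.2, 0.3, 0.2]
width: 0.503
gripper_force: 0.0
```

Emit:
jog_arm(
  series=[
    [0, 0, 0, 0, 0, 0, -1],
    [0, 0, 0, 0, 0, 0, -1],
    [0, 0, 0, 0, 0, 0, -1],
    [0, 0, 0, 0, 0, 0, -1],
    [0, 0, 0.01, 0, 0, 0, -1],
  ],
)

```text
t: 5.7
tcp_pos: [0.6167, -0.088, 0.0729]
tool_rot: [0.72, 0.694, -0.001, -0.001]
ft_force: [-0.3, -0.7, 0.6]
width: 0.933
gripper_force: 0.0
```

Emit:
jog_arm(
  series=[
    [0, 0, 0.03, 0, 0, 0, -1],
    [0, 0, 0.06, 0, 0, 0, -1],
    [0, 0, 0.09, 0, 0, 0, -1],
    [-0.04, 0, 0.09, 0, 0, 0, -1],
    [-0.08, 0, 0.09, 0, 0, 0, -1],
  ],
)

```text
t: 6.2
tcp_pos: [0.537, -0.0882, 0.165]
tool_rot: [0.72, 0.694, 0.001, 0.001]
ft_force: [0.8, 0.5, 0.3]
width: 0.998
gripper_force: 0.0
```

Emit:
jog_arm(
  series=[
    [-0.035, 0, 0, 0, 0, 0, -1],
    [-0.07, -0.001, 0, 0, 0, 0, -1],
    [-0.0927, -0.0022, 0, 0, 0, 0, -1],
    [-0.0927, -0.0022, -0.02, 0, 0, 0, -1],
    [-0.0927, -0.0022, -0.04, 0, 0, 0, -1],
  ],
)

```text
t: 6.7
tcp_pos: [0.4449, -0.0906, 0.1245]
tool_rot: [0.721, 0.693, 0.001, 0.001]
ft_force: [0.4, -0.3, 0.0]
width: 1.003
gripper_force: 0.0
```

Run:
```python
from h import *
for n in("scene",):
    im,d=eyes.get_image(n);W=cloud(n,d)
    for c in((.617,-.088),(.616,-.162)): print(top_circle(W,c,.03))
```

```text
(0.6160975098609924, -0.08708229660987854, array([ 0.61754423, -0.08599726], dtype=float32), np.float64(0.07976463893380056), 0.036961715668439865, np.int64(144))
(0.6162453293800354, -0.16223102807998657, array([ 0.6168902 , -0.16078813], dtype=float32), np.float64(0.06596920551179464), 0.03085434064269066, np.int64(88))
```

Emit:
jog_arm(
  series=[
    [0, 0, -0.025, 0, 0, 0, -1],
    [0, 0, -0.05, 0, 0, 0, -1],
    [0, 0, -0.063, 0, 0, 0, -1],
    [0, 0, -0.063, 0, 0, 0, 0],
    [0, 0, -0.063, 0, 0, 0, 1],
  ],
)

```text
t: 7.25
tcp_pos: [0.4451, -0.0904, 0.0615]
tool_rot: [0.72, 0.694, 0.0, 0.0]
ft_force: [0.0, 0.4, 0.3]
width: 0.881
gripper_force: 0.0
```

Emit:
jog_arm(
  series=[
    [0, 0, 0, 0, 0, 0, 1],
    [0, 0, 0, 0, 0, 0, 1],
    [0, 0, 0, 0, 0, 0, 1],
    [0, 0, 0, 0, 0, 0, 1],
    [0, 0, 0, 0, 0, 0, 1],
  ],
)

```text
t: 7.75
tcp_pos: [0.4447, -0.0903, 0.0608]
tool_rot: [0.72, 0.694, 0.0, 0.0]
ft_force: [-0.9, 0.3, 0.9]
width: 0.448
gripper_force: 0.3
```

Emit:
jog_arm(
  series=[
    [0, 0, 0, 0, 0, 0, 1],
    [0, 0, 0, 0, 0, 0, 1],
    [0, 0, 0, 0, 0, 0, 1],
    [0, 0, 0.01, 0, 0, 0, 1],
    [0, 0, 0.03, 0, 0, 0, 1],
  ],
)

```text
t: 8.25
tcp_pos: [0.4439, -0.0901, 0.0905]
tool_rot: [0.72, 0.694, -0.001, -0.001]
ft_force: [0.8, -0.5, 0.2]
width: 0.443
gripper_force: 12.0
```

Emit:
jog_arm(
  series=[
    [0, 0, 0.03, 0, 0, 0, 1],
    [0.015, 0.007, 0.06, 0, 0, 0, 1],
    [0.05, 0.022, 0.06, 0, 0, 0, 1],
    [0.09, 0.039, 0.06, 0, 0, 0, 1],
    [0.13, 0.056, 0.06, 0, 0, 0, 1],
  ],
)

```text
t: 8.75
tcp_pos: [0.5761, -0.0336, 0.1518]
tool_rot: [0.721, 0.693, 0.0, 0.0]
ft_force: [0.8, 0.2, -0.0]
width: 0.447
gripper_force: 12.0
```

Emit:
jog_arm(
  series=[
    [0.03, 0.013, 0, 0, 0, 0, 1],
    [0.0456, 0.0203, 0, 0, 0, 0, 1],
    [0.0456, 0.0203, -0.02, 0, 0, 0, 1],
    [0.0456, 0.0203, -0.045, 0, 0, 0, 1],
    [0.0456, 0.0203, -0.06, 0, 0, 0, 1],
  ],
)

```text
t: 9.25
tcp_pos: [0.6196, -0.0139, 0.0894]
tool_rot: [0.72, 0.694, -0.001, -0.001]
ft_force: [0.3, 0.4, -0.4]
width: 0.446
gripper_force: 12.0
```

Emit:
jog_arm(
  series=[
    [0, 0, -0.006, 0, 0, 0, 1],
    [0, 0, -0.0125, 0, 0, 0, 1],
    [0, 0, -0.0125, 0, 0, 0, 1],
    [0, 0, -0.0125, 0, 0, 0, 0],
    [0, 0, -0.0125, 0, 0, 0, -1],
  ],
)

```text
t: 9.75
tcp_pos: [0.6207, -0.0141, 0.079]
tool_rot: [0.72, 0.694, 0.0, 0.0]
ft_force: [0.5, -0.7, -0.4]
width: 0.541
gripper_force: 0.0
```

Emit:
jog_arm(
  series=[
    [0, 0, 0, 0, 0, 0, -1],
    [0, 0, 0, 0, 0, 0, -1],
    [0, 0, 0, 0, 0, 0, -1],
    [0, 0, 0, 0, 0, 0, -1],
    [0, 0, 0.01, 0, 0, 0, -1],
  ],
)

```text
t: 10.25
tcp_pos: [0.6195, -0.014, 0.0874]
tool_rot: [0.72, 0.694, -0.001, -0.001]
ft_force: [-0.7, 0.3, -0.7]
width: 0.964
gripper_force: 0.0
```

Emit:
jog_arm(
  series=[
    [0, 0, 0.03, 0, 0, 0, -1],
    [0, 0, 0.06, 0, 0, 0, -1],
    [0, 0, 0.09, 0, 0, 0, -1],
    [-0.03, 0.02, 0.09, 0, 0, 0, -1],
    [-0.06, 0.05, 0.09, 0, 0, 0, -1],
  ],
)

```text
t: 10.75
tcp_pos: [0.5601, 0.0355, 0.1796]
tool_rot: [0.721, 0.693, 0.001, 0.001]
ft_force: [-0.1, 1.6, 0.6]
width: 1.002
gripper_force: 0.0
```

Emit:
jog_arm(
  series=[
    [-0.025, 0.027, 0, 0, 0, 0, -1],
    [-0.055, 0.058, 0, 0, 0, 0, -1],
    [-0.085, 0.09, 0, 0, 0, 0, -1],
    [-0.115, 0.122, 0, 0, 0, 0, -1],
    [-0.145, 0.154, 0, 0, 0, 0, -1],
  ],
)

```text
t: 11.25
tcp_pos: [0.4141, 0.191, 0.1789]
tool_rot: [0.721, 0.693, 0.0, 0.0]
ft_force: [-0.3, 0.9, -0.2]
width: 1.001
gripper_force: 0.0
```

Emit:
jog_arm(
  series=[
    [-0.022, 0.023, 0, 0, 0, 0, -1],
    [-0.0342, 0.0357, 0, 0, 0, 0, -1],
    [-0.0342, 0.0357, 0, 0, 0, 0, -1],
    [-0.0342, 0.0357, -0.02, 0, 0, 0, -1],
    [-0.0342, 0.0357, -0.045, 0, 0, 0, -1],
  ],
)

```text
t: 11.75
tcp_pos: [0.3825, 0.2256, 0.1338]
tool_rot: [0.72, 0.694, 0.002, 0.001]
ft_force: [-0.1, 0.2, 0.0]
width: 0.998
gripper_force: 0.0
```

Run:
```python
from h import *
for n in("scene",):
    im,d=eyes.get_image(n);W=cloud(n,d)
    for c in((.620,-.0135),(.617,-.088)): print(top_circle(W,c,.03))
```

```text
(0.620765209197998, -0.014268343336880207, array([ 0.6219272 , -0.01294719], dtype=float32), np.float64(0.0951699019756027), 0.04223383590579033, np.int64(211))
(0.6174315214157104, -0.08665181696414948, array([ 0.6178076 , -0.08596777], dtype=float32), np.float64(0.07973343725426851), 0.03720950707793236, np.int64(146))
```

Emit:
jog_arm(
  series=[
    [0, 0, -0.025, 0, 0, 0, -1],
    [0, 0, -0.045, 0, 0, 0, -1],
    [0, 0, -0.0575, 0, 0, 0, -1],
    [0, 0, -0.0575, 0, 0, 0, 0],
    [0, 0, -0.0575, 0, 0, 0, 1],
  ],
)

```text
t: 12.3
tcp_pos: [0.3818, 0.2254, 0.0764]
tool_rot: [0.721, 0.693, 0.0, 0.0]
ft_force: [-1.3, 0.4, 0.6]
width: 0.875
gripper_force: 0.0
```

Emit:
jog_arm(
  series=[
    [0, 0, 0, 0, 0, 0, 1],
    [0, 0, 0, 0, 0, 0, 1],
    [0, 0, 0, 0, 0, 0, 1],
    [0, 0, 0, 0, 0, 0, 1],
    [0, 0, 0, 0, 0, 0, 1],
  ],
)

```text
t: 12.8
tcp_pos: [0.3812, 0.2257, 0.0758]
tool_rot: [0.72, 0.694, 0.0, 0.0]
ft_force: [0.3, 0.5, 3.0]
width: 0.505
gripper_force: 12.0
```

Emit:
jog_arm(
  series=[
    [0, 0, 0, 0, 0, 0, 1],
    [0, 0, 0, 0, 0, 0, 1],
    [0, 0, 0, 0, 0, 0, 1],
    [0, 0, 0.01, 0, 0, 0, 1],
    [0, 0, 0.03, 0, 0, 0, 1],
  ],
)

```text
t: 13.3
tcp_pos: [0.3803, 0.2253, 0.1054]
tool_rot: [0.72, 0.694, -0.001, -0.0]
ft_force: [0.3, -0.0, 0.0]
width: 0.51
gripper_force: 12.0
```

Emit:
jog_arm(
  series=[
    [0, 0, 0.03, 0, 0, 0, 1],
    [0.017, -0.012, 0.06, 0, 0, 0, 1],
    [0.045, -0.031, 0.075, 0, 0, 0, 1],
    [0.077, -0.053, 0.075, 0, 0, 0, 1],
    [0.11, -0.075, 0.075, 0, 0, 0, 1],
  ],
)

```text
t: 13.8
tcp_pos: [0.4922, 0.1498, 0.1819]
tool_rot: [0.72, 0.694, 0.001, 0.0]
ft_force: [0.4, 0.0, -0.3]
width: 0.511
gripper_force: 12.0
```

Emit:
jog_arm(
  series=[
    [0.033, -0.0225, 0, 0, 0, 0, 1],
    [0.066, -0.045, 0, 0, 0, 0, 1],
    [0.099, -0.068, 0, 0, 0, 0, 1],
    [0.12, -0.082, 0, 0, 0, 0, 1],
    [0.1323, -0.0906, 0, 0, 0, 0, 1],
  ],
)

```text
t: 14.3
tcp_pos: [0.6246, 0.0586, 0.1808]
tool_rot: [0.721, 0.693, -0.0, 0.0]
ft_force: [-0.7, 1.0, -0.7]
width: 0.513
gripper_force: 12.0
```

Emit:
jog_arm(
  series=[
    [0, 0, -0.02, 0, 0, 0, 1],
    [0, 0, -0.045, 0, 0, 0, 1],
    [0, 0, -0.065, 0, 0, 0, 1],
    [0, 0, -0.078, 0, 0, 0, 1],
    [0, 0, -0.0825, 0, 0, 0, 1],
  ],
)

```text
t: 14.8
tcp_pos: [0.6228, 0.06, 0.0972]
tool_rot: [0.72, 0.694, -0.001, -0.001]
ft_force: [-0.1, 0.0, 0.1]
width: 0.511
gripper_force: 12.0
```

Emit:
jog_arm(
  series=[
    [0, 0, -0.005, 0, 0, 0, 1],
    [0, 0, -0.005, 0, 0, 0, 1],
    [0, 0, -0.005, 0, 0, 0, 0],
    [0, 0, -0.005, 0, 0, 0, -1],
    [0, 0, -0.005, 0, 0, 0, -1],
  ],
)

```text
t: 15.3
tcp_pos: [0.6237, 0.0601, 0.0937]
tool_rot: [0.72, 0.694, 0.0, 0.0]
ft_force: [0.3, 0.5, 0.5]
width: 0.633
gripper_force: 0.0
```

Emit:
jog_arm(
  series=[
    [0, 0, 0, 0, 0, 0, -1],
    [0, 0, 0, 0, 0, 0, -1],
    [0, 0, 0, 0, 0, 0, -1],
    [0, 0, 0.01, 0, 0, 0, -1],
    [0, 0, 0.03, 0, 0, 0, -1],
  ],
)

```text
t: 15.8
tcp_pos: [0.6227, 0.06, 0.1228]
tool_rot: [0.72, 0.694, -0.001, -0.001]
ft_force: [0.4, -0.3, -0.6]
width: 0.993
gripper_force: 0.0
```

Emit:
jog_arm(
  series=[
    [0, 0, 0.03, 0, 0, 0, -1],
    [0, 0, 0.06, 0, 0, 0, -1],
    [-0.03, 0.01, 0.08, 0, 0, 0, -1],
    [-0.065, 0.03, 0.08, 0, 0, 0, -1],
    [-0.1, 0.05, 0.08, 0, 0, 0, -1],
  ],
)

```text
t: 16.3
tcp_pos: [0.5225, 0.1104, 0.2044]
tool_rot: [0.721, 0.693, 0.001, 0.001]
ft_force: [-0.6, 0.8, -0.2]
width: 1.0
gripper_force: 0.0
```

Emit:
jog_arm(
  series=[
    [-0.004, 0.03, 0, 0, 0, 0, -1],
    [-0.006, 0.07, 0, 0, 0, 0, -1],
    [-0.008, 0.11, 0, 0, 0, 0, -1],
    [-0.01, 0.15, 0, 0, 0, 0, -1],
    [-0.012, 0.19, 0, 0, 0, 0, -1],
  ],
)

```text
t: 16.8
tcp_pos: [0.5112, 0.3018, 0.2041]
tool_rot: [0.72, 0.694, 0.0, 0.0]
ft_force: [-0.0, -0.6, -0.5]
width: 1.0
gripper_force: 0.0
```

Emit:
jog_arm(
  series=[
    [-0.003, 0.04, 0, 0, 0, 0, -1],
    [-0.0036, 0.075, 0, 0, 0, 0, -1],
    [-0.0036, 0.0919, 0, 0, 0, 0, -1],
    [-0.0036, 0.0919, -0.02, 0, 0, 0, -1],
    [-0.0036, 0.0919, -0.045, 0, 0, 0, -1],
  ],
)

```text
t: 17.3
tcp_pos: [0.5082, 0.393, 0.1592]
tool_rot: [0.72, 0.694, 0.001, 0.0]
ft_force: [0.6, 0.4, 0.6]
width: 1.004
gripper_force: 0.0
```

Run:
```python
from h import *
for n in("scene",):
    im,d=eyes.get_image(n);W=cloud(n,d)
    for c in((.6233,.0606),(.620,-.0135)): print(top_circle(W,c,.033))
```

```text
(0.6230329275131226, 0.06159205734729767, array([0.6240258 , 0.06210644], dtype=float32), np.float64(0.10985196512848407), 0.04898190498352051, np.int64(309))
(0.6211867928504944, -0.014678980223834515, array([ 0.6221288 , -0.01300278], dtype=float32), np.float64(0.09493008232941139), 0.042972832918167114, np.int64(214))
```

Emit:
jog_arm(
  series=[
    [0, 0, -0.025, 0, 0, 0, -1],
    [0, 0, -0.05, 0, 0, 0, -1],
    [0, 0, -0.0675, 0, 0, 0, -1],
    [0, 0, -0.0675, 0, 0, 0, 0],
    [0, 0, -0.0675, 0, 0, 0, 1],
  ],
)

```text
t: 17.85
tcp_pos: [0.5082, 0.3921, 0.0919]
tool_rot: [0.72, 0.694, 0.0, 0.0]
ft_force: [0.2, -0.9, 1.1]
width: 0.875
gripper_force: 0.0
```

Emit:
jog_arm(
  series=[
    [0, 0, 0, 0, 0, 0, 1],
    [0, 0, 0, 0, 0, 0, 1],
    [0, 0, 0, 0, 0, 0, 1],
    [0, 0, 0, 0, 0, 0, 1],
    [0, 0, 0, 0, 0, 0, 1],
  ],
)

```text
t: 18.35
tcp_pos: [0.5079, 0.3922, 0.0912]
tool_rot: [0.72, 0.694, 0.0, 0.0]
ft_force: [-1.3, 0.1, 4.5]
width: 0.574
gripper_force: 12.0
```

Emit:
jog_arm(
  series=[
    [0, 0, 0, 0, 0, 0, 1],
    [0, 0, 0, 0, 0, 0, 1],
    [0, 0, 0, 0, 0, 0, 1],
    [0, 0, 0.01, 0, 0, 0, 1],
    [0, 0, 0.03, 0, 0, 0, 1],
  ],
)

```text
t: 18.85
tcp_pos: [0.507, 0.3914, 0.1199]
tool_rot: [0.72, 0.694, -0.002, -0.0]
ft_force: [0.5, -1.3, -1.0]
width: 0.574
gripper_force: 12.0
```

Emit:
jog_arm(
  series=[
    [0, 0, 0.03, 0, 0, 0, 1],
    [0, -0.02, 0.06, 0, 0, 0, 1],
    [0, -0.05, 0.09, 0, 0, 0, 1],
    [0, -0.085, 0.1, 0, 0, 0, 1],
    [0, -0.12, 0.1, 0, 0, 0, 1],
  ],
)

```text
t: 19.35
tcp_pos: [0.5082, 0.2711, 0.223]
tool_rot: [0.72, 0.694, 0.002, 0.001]
ft_force: [0.4, -1.1, -0.3]
width: 0.574
gripper_force: 12.0
```

Emit:
jog_arm(
  series=[
    [0, -0.035, 0, 0, 0, 0, 1],
    [0, -0.07, 0, 0, 0, 0, 1],
    [0, -0.105, 0, 0, 0, 0, 1],
    [0, -0.13, 0, 0, 0, 0, 1],
    [0.01, -0.1379, 0, 0, 0, 0, 1],
  ],
)

```text
t: 19.85
tcp_pos: [0.5174, 0.1322, 0.2212]
tool_rot: [0.721, 0.693, -0.0, 0.0]
ft_force: [-0.4, 0.3, 0.9]
width: 0.571
gripper_force: 12.0
```

Emit:
jog_arm(
  series=[
    [0.03, 0, 0, 0, 0, 0, 1],
    [0.06, 0, 0, 0, 0, 0, 1],
    [0.09, 0, 0, 0, 0, 0, 1],
    [0.1086, 0, 0, 0, 0, 0, 1],
    [0.1086, 0, 0, 0, 0, 0, 1],
  ],
)

```text
t: 20.35
tcp_pos: [0.6281, 0.1345, 0.2201]
tool_rot: [0.72, 0.693, 0.0, 0.0]
ft_force: [-0.1, 0.1, -0.9]
width: 0.572
gripper_force: 12.0
```

Emit:
jog_arm(
  series=[
    [0, 0, -0.02, 0, 0, 0, 1],
    [0, 0, -0.045, 0, 0, 0, 1],
    [0, 0, -0.07, 0, 0, 0, 1],
    [0, 0, -0.09, 0, 0, 0, 1],
    [0, 0, -0.1, 0, 0, 0, 1],
  ],
)

```text
t: 20.85
tcp_pos: [0.6251, 0.1344, 0.119]
tool_rot: [0.72, 0.694, -0.001, -0.001]
ft_force: [0.0, -0.0, -0.9]
width: 0.575
gripper_force: 12.0
```

Emit:
jog_arm(
  series=[
    [0, 0, -0.007, 0, 0, 0, 1],
    [0, 0, -0.0125, 0, 0, 0, 1],
    [0, 0, -0.0125, 0, 0, 0, 0],
    [0, 0, -0.0125, 0, 0, 0, -1],
    [0, 0, -0.0125, 0, 0, 0, -1],
  ],
)

```text
t: 21.35
tcp_pos: [0.6268, 0.1341, 0.1089]
tool_rot: [0.72, 0.694, 0.0, 0.0]
ft_force: [0.1, 0.2, -1.0]
width: 0.696
gripper_force: 0.0
```

Emit:
jog_arm(
  series=[
    [0, 0, 0, 0, 0, 0, -1],
    [0, 0, 0, 0, 0, 0, -1],
    [0, 0, 0, 0, 0, 0, -1],
    [0, 0, 0.01, 0, 0, 0, -1],
    [0, 0, 0.03, 0, 0, 0, -1],
  ],
)

```text
t: 21.85
tcp_pos: [0.6257, 0.1339, 0.1377]
tool_rot: [0.72, 0.694, -0.001, -0.001]
ft_force: [0.3, -1.1, 0.5]
width: 1.002
gripper_force: 0.0
```

Emit:
jog_arm(
  series=[
    [0, 0, 0.03, 0, 0, 0, -1],
    [0, 0, 0.06, 0, 0, 0, -1],
    [-0.04, 0, 0.08, 0, 0, 0, -1],
    [-0.08, 0, 0.1, 0, 0, 0, -1],
    [-0.12, 0, 0.1, 0, 0, 0, -1],
  ],
)

```text
t: 22.35
tcp_pos: [0.506, 0.1342, 0.2412]
tool_rot: [0.72, 0.693, 0.002, 0.001]
ft_force: [1.2, -0.3, -0.4]
width: 1.003
gripper_force: 0.0
```

Emit:
jog_arm(
  series=[
    [-0.04, 0, 0, 0, 0, 0, -1],
    [-0.08, 0, 0, 0, 0, 0, -1],
    [-0.12, 0, 0, 0, 0, 0, -1],
    [-0.15, 0, 0, 0, 0, 0, -1],
    [-0.15, 0, 0, 0, 0, 0, -1],
  ],
)

```text
t: 22.85
tcp_pos: [0.3538, 0.134, 0.2388]
tool_rot: [0.72, 0.694, 0.0, 0.0]
ft_force: [0.8, 0.1, -0.0]
width: 1.0
gripper_force: 0.0
```

Run:
```python
from h import *
out=[]
for n in("scene","top"):
    im,d=eyes.get_image(n);W=cloud(n,d);out.append(im)
    for c in((.6318,.208),(.6263,.1346),(.6233,.0606),(.6202,-.0135),(.6173,-.0876),(.6155,-.162)):
        try:
            x,y,m,z,dia,N=top_circle(W,c,.033);print(n,c,"err mm",round((x-c[0])*1e3,1),round((y-c[1])*1e3,1),"z",round(float(z),4),"dia",round(dia,4))
        except Exception as e: print(n,c,e)
cv2.imwrite("pics/end.png",cv2.resize(np.hstack(out)[:,:,::-1],(800,300)))
```

```text
scene (0.6318, 0.208) err mm 0.1 -0.2 z 0.1399 dia 0.0606
scene (0.6263, 0.1346) err mm -0.1 0.2 z 0.125 dia 0.0549
scene (0.6233, 0.0606) err mm -0.0 0.8 z 0.11 dia 0.0492
scene (0.6202, -0.0135) err mm 1.3 -0.6 z 0.0948 dia 0.0432
scene (0.6173, -0.0876) err mm -0.8 1.1 z 0.0799 dia 0.037
scene (0.6155, -0.162) err mm 0.7 0.5 z 0.0658 dia 0.0295
top (0.6318, 0.208) err mm 0.4 -0.0 z 0.1406 dia 0.0602
top (0.6263, 0.1346) err mm -1.0 0.5 z 0.1254 dia 0.0552
top (0.6233, 0.0606) err mm 0.2 0.8 z 0.1108 dia 0.0487
top (0.6202, -0.0135) err mm 0.6 -0.6 z 0.0958 dia 0.0424
top (0.6173, -0.0876) err mm -0.9 -0.2 z 0.0811 dia 0.0361
top (0.6155, -0.162) err mm -0.7 -0.3 z 0.067 dia 0.0295
```

View pics/end.png

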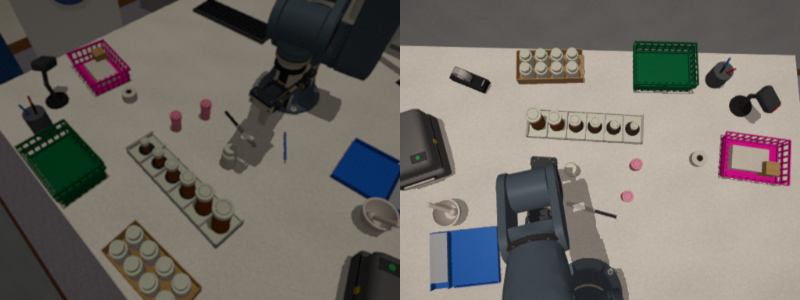

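Both views show all six vials upright and stepping down in size from left to right (top view, row 115–130, columns 536–632). Each is within about 1.5 mm of its pad centre, and the end vials haven't moved. The arm is clear of everything, so I'm handing in.

```bash
python3 -c "
from bench import env
print(env.job_done())"
```

```text
the job is handed in; nothing more can be done
None
```

The job is handed in at about 23 s: all four amber vials stand upright in order (l, ml, ms, s in lanes 1 to 4), each within about 1.5 mm of its pad centre, and the end vials and look-alikes were left alone.

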